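Clear the jammed blank from the drill-press feed chute

ROBOT

A 6-joint arm with a two-finger parallel gripper is mounted at the origin on the work surface. World frame = base frame: x ahead of the robot, y to its left, z up, the work surface at z = 0. Lengths are in m, angles in rad, forces in N, time in s.
With the tool pointing down it reaches from about 0.25 to 0.85 m from the base axis. Payload 12.5 kg.
Tool frame: the origin (TCP) lies midway between the tips of the shut fingers; the grasp point (between the pads) lies 19 mm behind it; z points along the fingers, y is the line along which they close (so a half turn about z gives the same grasp; the last joint's range is limited). The gripper opens to 93 mm and grips with 3 to 60 N. Pads are 15 mm wide; open, the fingers measure 128 mm over their backs; the gripper's body (75 mm by 188 mm) begins 65 mm behind the grasp point.
Start: joints at [1.153, 0.351, 1.652, -0, 1.139, -0.085], TCP at [0.18, 0.52, 0.219] pointing down, gripper open.
Joint ranges: [-2.75, 2.75], [-0.79, 2.1], [0.01, 2.65], [-1.57, 4.71], [0.07, 3.14], [-2.87, 2.87]. Speed limits (rad/s): [2.22, 2.22, 2.79, 3.14, 3.14, 3.14].

INTERFACE

Orientations are given as a unit quaternion [w, x, y, z].
In Python, from bench import status, cams, order gives the robot as it stands. The module is installed in compiled form; this text tells all that it offers.
- The arm moves only by the tool jog_arm, never from a script. Its argument "series" is a list of rows, each a list of 7 numbers: the turn, a rotation vector about the tool's x, y, z in degrees, then the shift along the tool's x, y, z in m, then the finger opening in m, from 0 to 0.093. In form: [[ax, ay, az, dx, dy, dz, fingers], ...]. A call has 1 to 10 rows; each row shifts and turns the commanded pose from where the row before left it, along the tool's axes as they then stand; what a row does not reach is not made up. A row lasts 1/10 s, in which the tool goes at most 50 mm and 8.59 degrees, less where a joint would pass 70% of its speed; a pose out of reach is approached as far as the arm can. A call with a gripper value outside its range is refused whole. The fingers move at their own pace and stop on an object; "squeeze" is the grip in N (left out, the last holds). Time passes only in rows, so rows that do not move let the fingers close. It gives the time, the measured TCP pose, the force, the opening and the grip force at its end, in the units of the state.
- status.read_state(): the state, without advancing time (a new reading comes with each control period).
- cams.capture(name): name is "side" or "top" or "wrist"; returns the picture (384x512x3 uint8, red, green, blue); there is no depth.
- cams.calibration(name): a dict with "camera_matrix" (3x3 intrinsics, pixels), "R" (3x3) and "t" (3): a world point X has camera coordinates R X + t. Camera axes: x right, y down, z forward; pixel columns grow to the right and rows downward; lengths in m; the calibration is good to about 2 mm. A picture is of the moment at which its call begins: read the wrist's pose just before it. calibration takes no time and is no camera call; for the wrist camera it gives the pose at the moment of the call.
- order.finish_job(): hands the job in; it is judged then, once.
The state is a dict: "clock": time; "qpos": joint angles; "joint_vel": joint speeds; "joint_torque": joint torques, N m; "tool_pos": TCP position; "tool_rot": TCP orientation; "ft_force": force on the tool from outside, world axes, zero at the start; "moment": the same for the moment, N m; "grip_width": finger opening in m; "gripper_force": force on a finger pad.
Only numpy, scipy, OpenCV 4.12 (cv2) and the standard library are available. Lean on these libraries where they do the work, as an engineer would, in place of code of your own. Each camera call takes 0.05 s, during which the arm holds its last target. There are 200 camera calls.

TASK

An oversized wooden blank is wedged in the narrow channel of the sloping plywood feed chute. Push it back up the slope from below until more than half of it is out of the channel in the wide hopper, then lift it out from there and lay it flat in the shallow reject tray, and let go of it.

Things in the scene. Friction and masses are not known exactly. Their poses are not given: they have to be found in the camera images.
- chute: Fixed plywood chute with a white floor, open on top. Origin on the bench below the upper end of its narrow channel; x uphill (level), y left, z up. Floor height = 55 mm + 0.2126 x (12 deg slope). Walls 50 mm high over the floor, 12 thick. x -98 to 0: channel 60 mm wide inside; -118 to -98: throat, 60 narrowing downhill to 46; -187 to -118: open ledge without side walls, below it a 12 mm lip.
- hopper (a point): Point on the chute floor in the middle of its wide hopper, at x = 100 mm, y = 0 of the chute frame. Same axes as the chute. Between chute x = 0 and 49 mm the walls flare from 60 to 170 mm apart; from 49 to 159 mm the hopper is 170 mm wide inside, then an end wall. A blank left on this slope stays put by friction.
- blank_mid (a point): Centre of the jammed blank: pale wooden block 110 (x) by 56 (y) by 40 mm (z), about 0.15 kg. It lies on the chute floor, x uphill, lower end wedged in the throat, centre at about chute x = -52 mm. Only 2 mm of room beside it in the channel, so it cannot be gripped there; a few newtons slide it uphill. Two slimmer blocks (36 mm) on the bench are good ones: ignore them.
- tray: Shallow open reject tray of wood, fixed, 220 (x) by 180 mm (y) outside, 28 mm high, walls and floor 6 mm thick. Origin at the centre of its underside. It stands at one side of the chute, left or right; the deep divided box (85 mm high, full of things) at the other side is not the tray.
Mind the look-alikes: they are no part of the job. Leave any black or red look-alike of the part that bears blank_mid alone.

How it is judged:
By the outcome, as a careful person would: the job done as asked, in the order asked, and still so for the second after the job is handed in, with the robot touching nothing.
It also fails if it takes over 56 s, if anything falls off the work surface, if the arm or the gripper's body presses on something with over 40 N, if the wrist force passes 120 N, or if a joint passes its speed limit or range.

## Working session

There is one attempt and no reset: what is moved stays moved. The work goes in short steps, Python scripts to look and compute and a tool call to move; the robot and the scene stay as the last step left them, time stands still between calls to the robot, and variables do not carry over. Pictures are saved under pics/ and viewed, at most 10 in all, crops included, and the job is handed in when it is done.

Besides the shell and the picture viewer there is one more tool, called after ">>>" as name(argument=value, ...) on one line, values as JSON. jog_arm: Moves the arm, as the interface text tells. Its arguments: {"type":"object","properties":{"series":{"type":"array"},"squeeze":{"type":"number"}},"required":["series"]}

```bash
mkdir -p pics; cat > h.py <<'E'
import numpy as np, cv2
from bench import status, cams, order
def snap(n,f):
    im=cams.capture(n); cv2.imwrite('pics/'+f,im[:,:,::-1]); return im
def ray(n,uv,z,c=None):
    c=c or cams.calibration(n); K,R,t=[np.array(c[k]) for k in('camera_matrix','R','t')]
    d=R.T@np.linalg.solve(K,[uv[0],uv[1],1]); o=-R.T@t
    return o+d*(z-o[2])/d[2]
def proj(n,X):
    c=cams.calibration(n); K,R,t=[np.array(c[k]) for k in('camera_matrix','R','t')]
    p=K@(R@np.array(X)+t); return p[:2]/p[2]
E
python3 - <<'E'
from h import *
a=snap('top','top0.png');b=snap('side','side0.png')
s=status.read_state();print(s['clock'],s['tool_pos'],s['tool_rot'])
for n in('top','side'):
    c=cams.calibration(n);print(n,np.array(c['camera_matrix'])[0,0],-np.array(c['R']).T@c['t'])
E
```

```text
0.1 [0.17952939 0.51955063 0.21817846] [-1.20554793e-04  1.65631127e-01  9.86187647e-01 -4.90848161e-04]
top 372.5083159788481 [ 0.20191978 -0.00640005  1.18861235]
side 463.14809722700505 [ 0.01646728 -0.97514915  0.9302589 ]
```

View pics/top0.png

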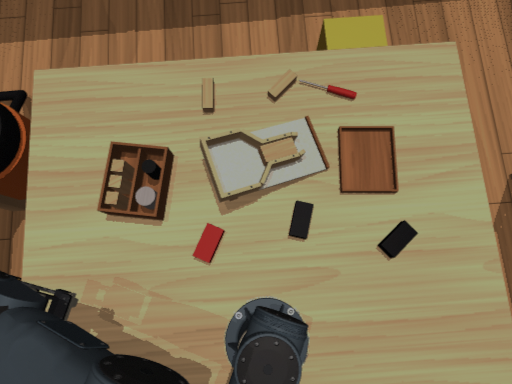

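View pics/side0.png

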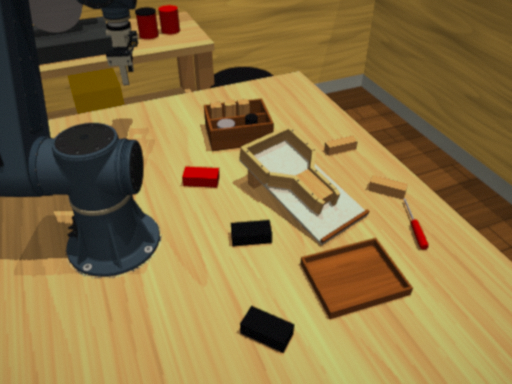

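Top: chute with its hopper at left (235,165), blank at (281,150) in the channel, lip on the right (318,145). The shallow tray is at (367,160). The divided deep box is at (135,180), red and black decoys at (209,243), (301,220) and (398,239), and the slim good blocks at (208,95) and (283,85). The jammed blank is the one inside the channel. I'll confirm it in a crop.

```bash
python3 - <<'E'
from h import *
a=cv2.imread('pics/top0.png')
c=cv2.resize(a[108:208,195:335],None,fx=5.7,fy=5.7,interpolation=cv2.INTER_CUBIC); cv2.imwrite('pics/c1.png',c)
# tray contour
hsv=cv2.cvtColor(a,cv2.COLOR_BGR2HSV); print(hsv[160,367],hsv[150,281],hsv[150,240])
m=(hsv[...,2]<150)&(hsv[...,1]>120); m=m.astype(np.uint8)
m[:,:333]=0;m[:,405:]=0;m[:118]=0;m[200:]=0
cs,_=cv2.findContours(m,0,2);k=max(cs,key=cv2.contourArea);r=cv2.minAreaRect(k);print(r)
for p in cv2.boxPoints(r): print(p,ray('top',p,.028).round(4),ray('top',p,0).round(4))
E
```

```text
[ 12 156 121] [ 18 107 158] [ 37  20 164]
((367.5, 159.0), (66.0, 59.0), 90.0)
[338. 126.] [ 0.653  -0.2867  0.028 ] [ 0.6639 -0.2935  0.    ]
[397. 126.] [ 0.6384 -0.481   0.028 ] [ 0.6489 -0.4924  0.    ]
[397. 192.] [ 0.4172 -0.4479  0.028 ] [ 0.4224 -0.4586  0.    ]
[338. 192.] [ 0.4311 -0.2609  0.028 ] [ 0.4366 -0.267   0.    ]
```

View pics/c1.png

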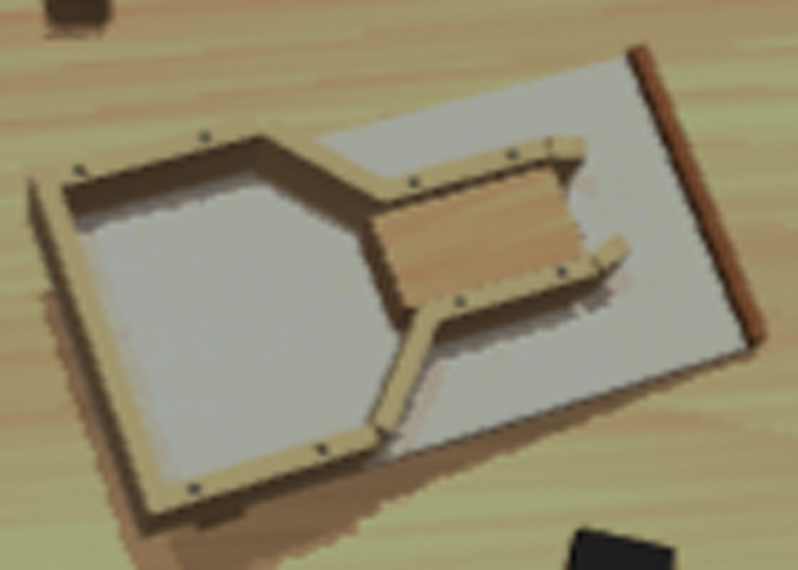

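Confirmed: the pale block at crop (475,240) sits in the channel between the two walls, lower end at the throat on the right. Chute x (uphill) points left in the image, and y points down. Next I fit the chute pose from the corners.

```bash
cat >> h.py <<'E'
def kabsch(A,B):
    A,B=np.array(A),np.array(B);a,b=A-A.mean(0),B-B.mean(0)
    th=np.arctan2((a[:,0]*b[:,1]-a[:,1]*b[:,0]).sum(),(a*b).sum())
    R=np.array([[np.cos(th),-np.sin(th)],[np.sin(th),np.cos(th)]]);t=B.mean(0)-R@A.mean(0)
    return th,R,t,(A@R.T+t-B)
E
python3 - <<'E'
from h import *
fl=lambda x:.055+.2126*x
pts=[((.171,-.097),(33,178)),((.171,.097),(147,514)),((.159,-.085),(65,187)),((.159,.085),(160,487)),
((.049,-.085),(258,150)),((.049,.085),(374,430)),((0,-.03),(382,207)),((0,.03),(432,304))]
for mode in(0,1):
    C,W=[],[]
    for (x,y),u in pts:
        z=fl(x)+(.05 if mode==0 else .05*np.cos(.2094)); C.append((x-(.0104 if mode else 0),y)); W.append(ray('top',(u[0]/5.7+195-.4,u[1]/5.7+108-.4),z)[:2])
    th,R,t,r=kabsch(C,W);print('mode',mode,np.degrees(th),t,(r*1000).round(1).tolist())
    for u in [(372,218),(550,170),(582,255),(405,308)]:
        # blank top: floor + 40 perpendicular
        x=-.05
        for _ in range(5):
            w=ray('top',(u[0]/5.7+195-.4,u[1]/5.7+108-.4),fl(x)+.04/np.cos(.2094)); p=R.T@(w[:2]-t); x=p[0]
        print('blank top corner chute',p.round(4),w.round(4))
    for u in [(640,45),(765,335)]:
        w=ray('top',(u[0]/5.7+195-.4,u[1]/5.7+108-.4),fl(-.19)+.012); print('lip',(R.T@(w[:2]-t)).round(4))
E
```

```text
mode 0 105.49702761301239 [ 0.55334519 -0.03818293] [[1.8, 0.4], [-2.7, -1.1], [-1.3, 1.7], [-1.9, -2.5], [6.2, -3.6], [0.5, 1.7], [-0.4, -1.5], [-2.2, 5.0]]
blank top corner chute [ 0.0077 -0.0293] [ 0.5795 -0.0229  0.0975]
blank top corner chute [-0.0967 -0.0295] [ 0.6076 -0.1235  0.0753]
blank top corner chute [-0.0958  0.0225] [ 0.5573 -0.1365  0.0755]
blank top corner chute [0.0081 0.0243] [ 0.5277 -0.0369  0.0976]
lip [-0.1831 -0.0996]
lip [-0.1863  0.0885]
mode 1 105.49522430595684 [ 0.55089859 -0.02809955] [[1.7, 0.3], [-2.6, -1.2], [-1.4, 1.6], [-1.8, -2.6], [6.1, -3.6], [0.5, 1.8], [-0.5, -1.5], [-2.2, 5.1]]
blank top corner chute [-0.0029 -0.0297] [ 0.5803 -0.023   0.0953]
blank top corner chute [-0.1075 -0.0299] [ 0.6085 -0.1237  0.073 ]
blank top corner chute [-0.1067  0.0222] [ 0.558  -0.1368  0.0732]
blank top corner chute [-0.0025  0.024 ] [ 0.5284 -0.037   0.0954]
lip [-0.1934 -0.0993]
lip [-0.1967  0.0888]
```

```bash
cat >> h.py <<'E'
from scipy.spatial.transform import Rotation as Ro
TH=np.radians(105.5);T=np.array([.5548,-.0270,.055])
CZ=Ro.from_euler('z',TH).as_matrix();S=Ro.from_euler('y',-12,degrees=True).as_matrix() # cols: slope dir, y, normal
def cpt(x,y,h): # chute point: floor at x,y plus h along the normal, to world
    return CZ@(np.array([x,y,.2126*x])+S@[0,0,h])+T
def inv(w): p=CZ.T@(np.array(w)-T); q=S.T@p; return np.array([q[0]*np.cos(np.radians(12)),q[1],q[2]]) # x of foot, y, normal height
def R_push(): return CZ@S@np.array([[0,-1,0],[-1,0,0],[0,0,-1]]).astype(float) # tool y downhill
def R_grip(): return CZ@S@np.array([[-1,0,0],[0,1,0],[0,0,-1.]])
def state():
    s=status.read_state();return np.array(s['tool_pos']),Ro.from_quat(np.array(s['tool_rot']),scalar_first=True),s
def plan(P,R=None):
    p,r,s=state();
    if R is None: R=r.as_matrix()
    rv=np.degrees((r.inv()*Ro.from_matrix(R)).as_rotvec())
    print('t',round(s['clock'],2),'tcp',p.round(4),'turn',rv.round(1),'shift old axes mm',(r.inv().apply(P-p)*1000).round(1),'shift new axes',(R.T@(P-p)*1000).round(1))
E
python3 - <<'E'
from h import *
print(np.linalg.det(R_push()),np.linalg.det(R_grip()))
P=cpt(-.147,0,.13);print(P,inv(P));plan(P,R_push())
print(cpt(-.147,0,.012))
for X,Y in((-.004,.028),(-.004,-.028),(-.108,.028),(-.108,-.028)):
    pass
E
```

```text
0.9999999999999998 0.9999999999999998
[ 0.6013071  -0.19469918  0.15090699] [-1.47001299e-01  6.93889390e-18  1.29993754e-01]
t 0.1 tcp [0.1795 0.5196 0.2182] turn [  4.7  15.3 144.7] shift old axes mm [-632.  -537.2   67.8] shift new axes [ 215.6  797.5 -100.7]
[ 0.59475079 -0.17105788  0.03548557]
```

>>> jog_arm(series=[[0,0,0,-0.02,-0.017,0,0.0],[0,0,0,-0.035,-0.03,0,0.0],[0,0,0,-0.035,-0.03,0,0.0],[0,0,0,-0.035,-0.03,0,0.0],[0,0,0,-0.035,-0.03,0,0.0],[0,0,0,-0.035,-0.03,0,0.0],[0,0,0,-0.035,-0.03,0,0.0],[0,0,0,-0.035,-0.03,0,0.0],[0,0,0,-0.035,-0.03,0,0.0],[0,0,0,-0.035,-0.03,0,0.0]], squeeze=40)

```text
clock: 1.1
tool_pos: [0.403, 0.1373, 0.2187]
tool_rot: [0.0, 0.166, 0.986, 0.0]
ft_force: [0.5, 0.8, 0.6]
grip_width: 0.0175
gripper_force: 0.0
```

>>> jog_arm(series=[[0,0,0,-0.035,-0.03,0,0.0],[0,0,0,-0.035,-0.03,0,0.0],[0,0,0,-0.035,-0.03,0,0.0],[0,0,0,-0.035,-0.03,0,0.0],[0,0,0,-0.035,-0.03,0,0.0],[0,0,0,-0.035,-0.03,0,0.0],[0,0,0,-0.035,-0.03,0,0.0],[0,0,0,-0.02,-0.015,0,0.0],[0,0,8,0,0,0,0.0],[0,0,8,0,0,0,0.0]])

```text
clock: 2.1
tool_pos: [0.5794, -0.1608, 0.2178]
tool_rot: [-0.001, 0.304, 0.953, 0.0]
ft_force: [-0.3, 0.6, -0.4]
grip_width: 0.0004
gripper_force: 0.0
```

>>> jog_arm(series=[[0,0,8,0,0,0,0.0],[0,0,8,0,0,0,0.0],[0,0,8,0,0,0,0.0],[0,0,8,0,0,0,0.0],[0,0,8,0,0,0,0.0],[0,0,8,0,0,0,0.0],[0,0,8,0,0,0,0.0],[0,0,8,0,0,0,0.0],[0,0,8,0,0,0,0.0],[0,0,8,0,0,0,0.0]])

```text
clock: 3.1
tool_pos: [0.5793, -0.16, 0.2182]
tool_rot: [-0.0, 0.845, 0.534, -0.0]
ft_force: [-0.1, -0.4, -0.5]
grip_width: 0.0004
gripper_force: 0.0
```

```bash
python3 - <<'E'
from h import *
plan(cpt(-.147,0,.13),R_push());print(state()[2]['qpos'])
E
```

```text
t 3.1 tcp [ 0.5793 -0.16    0.2182] turn [11.2  5.2 48.9] shift old axes mm [-21.9  34.8  67.3] shift new axes [12.  52.4 57.7]
[-3.46966765e-01  4.44058518e-01  1.51380181e+00 -2.12466040e-05
  1.18451547e+00  9.63053077e-02]
```

>>> jog_arm(series=[[1.6,0.74,7,0,0,0,0.0],[1.6,0.74,7,0,0,0,0.0],[1.6,0.74,7,0,0,0,0.0],[1.6,0.74,7,0,0,0,0.0],[1.6,0.74,7,0,0,0,0.0],[1.6,0.74,7,0,0,0,0.0],[1.6,0.74,7,0,0,0,0.0],[0,0,0,0.006,0.026,0,0.0],[0,0,0,0.006,0.026,0,0.0],[0,0,0,0,0,0,0.0]])

```text
clock: 4.1
tool_pos: [0.6051, -0.2078, 0.2063]
tool_rot: [-0.104, 0.985, 0.135, -0.014]
ft_force: [0.3, -0.1, -0.3]
grip_width: 0.0004
gripper_force: 0.0
```

```bash
python3 - <<'E'
from h import *
plan(cpt(-.147,0,.13),R_push())
a=snap('wrist','w1.png')
for h,X in((.05,[(-.098,.03),(-.098,-.03),(-.118,.023),(-.118,-.023),(0,.03),(0,-.03)]),(.04,[(-.1,.028),(-.1,-.028)]),(0,[(-.187,0)])):
    for x,y in X: print(h,x,y,proj('wrist',cpt(x,y,h)).round(0))
E
```

```text
t 4.1 tcp [ 0.6051 -0.2078  0.2063] turn [-0.   0.1  0.1] shift old axes mm [-0.1 -1.8 57. ] shift new axes [-0.1 -1.8 57. ]
0.05 -0.098 0.03 [207. 215.]
0.05 -0.098 -0.03 [205. 157.]
0.05 -0.118 0.023 [227. 209.]
0.05 -0.118 -0.023 [226. 164.]
0.05 0 0.03 [109. 215.]
0.05 0 -0.03 [101. 157.]
0.04 -0.1 0.028 [210. 210.]
0.04 -0.1 -0.028 [208. 157.]
0 -0.187 0 [292. 176.]
```

View pics/w1.png

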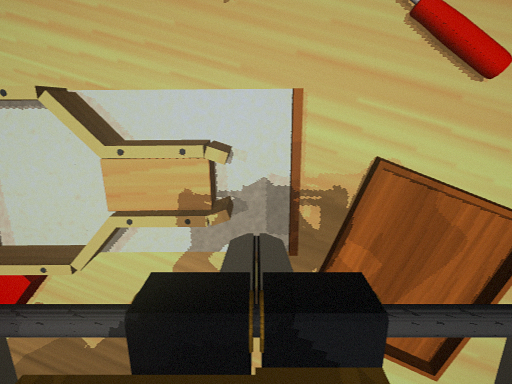

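The wrist picture agrees with the fitted frame to about 1–2 mm: wall inner edges at rows 158 and 213, lip at column 292. I'll descend behind the blank's lower end.

>>> jog_arm(series=[[0,0,0,0,0,0.03,0.0],[0,0,0,0,0,0.04,0.0],[0,0,0,0,0,0.04,0.0],[0,0,0,0,0,0.03,0.0],[0,0,0,0,0,0.02,0.0],[0,0,0,0,0,0.013,0.0],[0,0,0,0,0,0,0.0]])

```text
clock: 4.85
tool_pos: [0.5943, -0.1702, 0.0375]
tool_rot: [-0.104, 0.985, 0.136, -0.015]
ft_force: [-0.5, -0.3, 0.8]
grip_width: 0.0007
gripper_force: 0.0
```

```bash
python3 - <<'E'
from h import *
p,r,s=state();print(inv(p),s['ft_force']);plan(cpt(-.01,0,.012),R_push())
E
```

```text
[-0.1457045   0.00017703  0.01379034] [-0.46355101 -0.31760297  0.78799816]
t 4.85 tcp [ 0.5943 -0.1702  0.0375] turn [-0.1  0.1  0.3] shift old axes mm [   0.8 -138.7    1.9] shift new axes [   0.2 -138.7    1.8]
```

>>> jog_arm(series=[[0,0,0,0,-0.008,0,0.0],[0,0,0,0,-0.008,0,0.0],[0,0,0,0,-0.005,0,0.0],[0,0,0,0,-0.005,0,0.0],[0,0,0,0,-0.005,0,0.0],[0,0,0,0,-0.005,0,0.0],[0,0,0,0,-0.006,0,0.0]])

```text
clock: 5.55
tool_pos: [0.5843, -0.1318, 0.0477]
tool_rot: [-0.103, 0.985, 0.136, -0.013]
ft_force: [2.1, -3.6, 0.9]
grip_width: 0.0002
gripper_force: 1.3
```

>>> jog_arm(series=[[0,0,0,0,-0.006,0,0.0],[0,0,0,0,-0.006,0,0.0],[0,0,0,0,-0.006,0,0.0],[0,0,0,0,-0.006,0,0.0],[0,0,0,0,-0.006,0,0.0],[0,0,0,0,-0.006,0,0.0]])

```text
clock: 6.15
tool_pos: [0.5744, -0.0973, 0.0549]
tool_rot: [-0.103, 0.985, 0.136, -0.014]
ft_force: [0.7, -3.3, 1.2]
grip_width: 0.0006
gripper_force: 1.4
```

```bash
python3 - <<'E'
from h import *
p,r,s=state();print(inv(p),s['ft_force']);plan(cpt(-.01,0,.012),R_push())
a=snap('top','top1.png')
cv2.imwrite('pics/c2.png',cv2.resize(a[108:208,195:335,::-1],None,fx=5.7,fy=5.7,interpolation=cv2.INTER_CUBIC))
E
```

```text
[-6.98789716e-02 -7.58309084e-05  1.51008570e-02] [ 0.7093316  -3.29430655  1.18190214]
t 6.15 tcp [ 0.5744 -0.0973  0.0549] turn [0.  0.  0.2] shift old axes mm [  0.2 -61.2   3.1] shift new axes [ -0.1 -61.2   3.1]
```

>>> jog_arm(series=[[0,0,0,0,-0.007,0,0.0],[0,0,0,0,-0.007,0,0.0],[0,0,0,0,-0.007,0,0.0],[0,0,0,0,-0.007,0.001,0.0],[0,0,0,0,-0.007,0.001,0.0],[0,0,0,0,-0.007,0,0.0],[0,0,0,0,-0.007,0,0.0],[0,0,0,0,-0.007,0,0.0],[0,0,0,0,-0.006,0,0.0],[0,0,0,0,-0.004,0,0.0]])

```text
clock: 7.2
tool_pos: [0.5566, -0.0346, 0.0666]
tool_rot: [-0.103, 0.985, 0.136, -0.014]
ft_force: [-1.2, -1.4, -0.3]
grip_width: 0.0004
gripper_force: 0.5
```

>>> jog_arm(series=[[0,0,0,0,0.006,0,0.0],[0,0,0,0,0.01,-0.01,0.0],[0,0,0,0,0,-0.04,0.0],[0,0,0,0,0,-0.045,0.0],[0,0,0,0,0.03,-0.045,0.0],[0,0,0,0,0.03,-0.01,0.0],[0,0,0,0,0,0,0.0]])

```text
clock: 7.9
tool_pos: [0.5858, -0.1384, 0.1964]
tool_rot: [-0.102, 0.986, 0.135, -0.012]
ft_force: [-0.8, 0.2, 0.0]
grip_width: 0.0006
gripper_force: 0.0
```

```bash
python3 - <<'E'
from h import *
p,r,s=state();print(inv(p),s['ft_force'])
a=snap('wrist','w2.png')
for x,y in((.01,.028),(.01,-.028),(.118,.028),(.118,-.028)): print(proj('wrist',cpt(x,y,.04)).round(0))
E
```

```text
[-8.18210107e-02 -6.74700876e-05  1.62386889e-01] [-0.79330988  0.21489803  0.0273969 ]
[162. 219.]
[156. 162.]
[ 48. 219.]
[ 36. 162.]
```

View pics/w2.png

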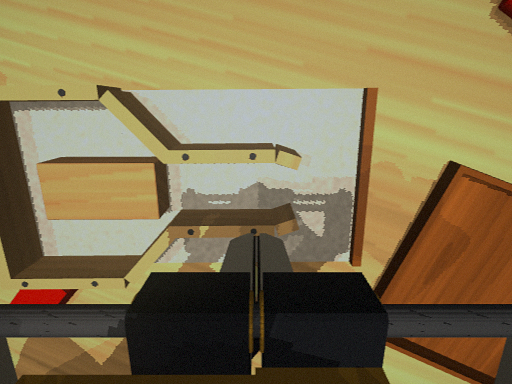

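The blank lies free in the hopper, top corners (38,162), (155,160), (160,219), (47,219): centre at chute x ≈ 63 mm, y ≈ 0, square to the chute. I'll turn −90° about the tool axis and grip across its width.

>>> jog_arm(series=[[0,0,-8,0,0,0,0.08],[0,0,-8,0,0,0,0.08],[0,0,-8,0,0,0,0.08],[0,0,-8,0,0,0,0.08],[0,0,-8,0,0,0,0.08],[0,0,-8,0,0,0,0.08],[0,0,-8,0,0,0,0.08],[0,0,-8,0,0,0,0.08],[0,0,-8,0,0,0,0.08],[0,0,-8,0,0,0,0.08]])

```text
clock: 8.95
tool_pos: [0.5841, -0.1336, 0.1942]
tool_rot: [-0.089, 0.665, 0.74, 0.056]
ft_force: [-0.1, 0.1, 0.6]
grip_width: 0.0757
gripper_force: 0.0
```

>>> jog_arm(series=[[0,0,-8,0,0,0,0.08],[0,0,-2,0,0,0,0.08],[0,0,0,0.028,0,0,0.08],[0,0,0,0.04,0,0,0.08],[0,0,0,0.04,0,0,0.08],[0,0,0,0.03,0,0,0.08],[0,0,0,0.01,0,0.02,0.08],[0,0,0,0,0,0.03,0.08],[0,0,0,0,0,0,0.08],[0,0,0,0,0,0,0.08]])

```text
clock: 9.95
tool_pos: [0.5423, 0.0153, 0.1767]
tool_rot: [-0.083, 0.6, 0.793, 0.063]
ft_force: [0.3, 0.4, 0.2]
grip_width: 0.08
gripper_force: 0.0
```

```bash
python3 - <<'E'
from h import *
p,r,s=state();print(inv(p),s['qpos'],s['grip_width']);plan(cpt(.063,0,.007),R_grip()@np.diag([-1.,-1,1]))
E
```

```text
[0.06696455 0.00070683 0.10982913] [-0.1550601   0.42174     1.67543449  0.20919553  1.14140563 -0.52661658] 0.08003086908814497
t 9.95 tcp [0.5423 0.0153 0.1767] turn [-0.1  0.   0.2] shift old axes mm [ -4.    0.8 102.8] shift new axes [ -4.1   0.7 102.8]
```

>>> jog_arm(series=[[0,0,0,-0.004,0.001,0.025,0.08],[0,0,0,0,0,0.03,0.08],[0,0,0,0,0,0.025,0.08],[0,0,0,0,0,0.015,0.08],[0,0,0,0,0,0.008,0.08],[0,0,0,0,0,0,0.04],[0,0,0,0,0,0,0.04],[0,0,0,0,0,0,0.04],[0,0,0,0,0,0,0.04],[0,0,0,0,0,0,0.04]], squeeze=25)

```text
clock: 10.95
tool_pos: [0.5394, 0.0322, 0.0757]
tool_rot: [-0.082, 0.6, 0.793, 0.064]
ft_force: [-0.9, -2.3, 7.4]
grip_width: 0.0559
gripper_force: 25.0
```

```bash
python3 - <<'E'
from h import *
p,r,s=state();print(inv(p),s['ft_force'],s['grip_width'],s['gripper_force'])
E
```

```text
[ 0.06273352 -0.00094016  0.00758032] [-0.89462295 -2.34855544  7.40611836] 0.055909340068275123 25.002400875091553
```

>>> jog_arm(series=[[0,0,0,0,0,-0.005,0.04],[0,0,0,0,0,-0.015,0.04],[0,0,0,0,0,-0.03,0.04],[0,0,0,0,0,-0.04,0.04],[0,0,0,0,0,-0.04,0.04],[0,0,0,0,0,-0.02,0.04],[0,0,0,0,0,0,0.04]])

```text
clock: 11.65
tool_pos: [0.5483, 0.0019, 0.2243]
tool_rot: [-0.081, 0.6, 0.793, 0.064]
ft_force: [0.0, 0.1, -2.0]
grip_width: 0.0556
gripper_force: 25.0
```

```bash
python3 - <<'E'
from h import *
p,r,s=state();print(s['ft_force'],s['grip_width'],s['gripper_force'])
a=np.radians(83.3);X=np.array([np.cos(a),np.sin(a),0]);Z=np.array([0,0,-1.]);R=np.c_[X,np.cross(Z,X),Z]
plan(np.array([.537,-.371,.12]),R)
E
```

```text
[ 0.01386269  0.13312142 -1.95475508] 0.05555755519167238 24.993098080158234
t 11.65 tcp [0.5483 0.0019 0.2243] turn [ -2.  -11.7  22.4] shift old axes mm [-369.6 -112.4   28.5] shift new axes [-371.7   32.3  104.3]
```

>>> jog_arm(series=[[-0.5,-2.9,5.6,0,0,0,0.04],[-0.5,-2.9,5.6,0,0,0,0.04],[-0.5,-2.9,5.6,0,0,0,0.04],[-0.5,-2.9,5.6,0,0,0,0.04],[0,0,0,-0.02,0.002,0,0.04],[0,0,0,-0.03,0.003,0,0.04],[0,0,0,-0.04,0.003,0,0.04],[0,0,0,-0.04,0.004,0,0.04],[0,0,0,-0.04,0.004,0,0.04],[0,0,0,-0.04,0.004,0,0.04]])

```text
clock: 12.65
tool_pos: [0.5416, -0.2094, 0.2191]
tool_rot: [-0.004, 0.747, 0.665, -0.001]
ft_force: [0.7, 0.1, -1.4]
grip_width: 0.0558
gripper_force: 25.0
```

>>> jog_arm(series=[[0,0,0,-0.04,0.004,0,0.04],[0,0,0,-0.04,0.004,0,0.04],[0,0,0,-0.04,0.004,0,0.04],[0,0,0,-0.03,0,0,0.04],[0,0,0,-0.012,0,0.02,0.04],[0,0,0,0,0,0.03,0.04],[0,0,0,0,0,0.03,0.04],[0,0,0,0,0,0.01,0.04],[0,0,0,0,0,0,0.04],[0,0,0,0,0,0,0.04]])

```text
clock: 13.65
tool_pos: [0.5354, -0.3705, 0.1311]
tool_rot: [-0.003, 0.747, 0.665, -0.001]
ft_force: [0.5, -0.6, -1.1]
grip_width: 0.0563
gripper_force: 25.0
```

```bash
python3 - <<'E'
from h import *
p,r,s=state();print(s['ft_force'],s['grip_width'],s['gripper_force'])
a=np.radians(83.3);X=np.array([np.cos(a),np.sin(a),0]);Z=np.array([0,0,-1.]);R=np.c_[X,np.cross(Z,X),Z]
plan(np.array([.537,-.371,.015]),R)
snap('side','s2.png')
E
```

```text
[ 0.45436843 -0.59283887 -1.06009585] 0.05633108172771535 24.993104338645935
t 13.65 tcp [ 0.5354 -0.3705  0.1311] turn [-0.3 -0.1  0. ] shift old axes mm [ -0.6   2.2 116.1] shift new axes [ -0.4   1.6 116.1]
```

View pics/s2.png

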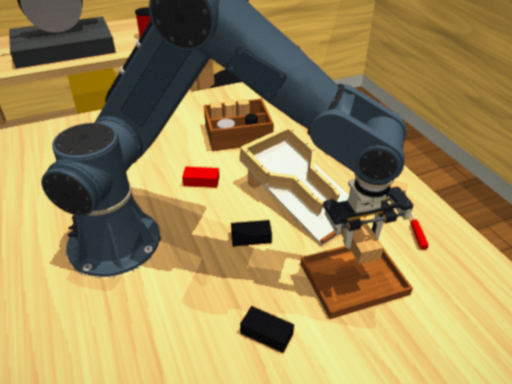

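The blank is held over the tray (block at 365,250; tray centre at 355,277) and the chute is empty. Lowering.

>>> jog_arm(series=[[0,0,0,0,0,0.03,0.04],[0,0,0,0,0,0.035,0.04],[0,0,0,0,0,0.025,0.04],[0,0,0,0,0,0.012,0.04],[0,0,0,0,0,0.006,0.04],[0,0,0,0,0,0.003,0.04],[0,0,0,0,0,0,0.04]])

```text
clock: 14.4
tool_pos: [0.5349, -0.3704, 0.0204]
tool_rot: [-0.002, 0.747, 0.665, -0.001]
ft_force: [-0.3, 0.1, -1.6]
grip_width: 0.056
gripper_force: 25.0
```

>>> jog_arm(series=[[0,0,0,0,0,0.002,0.04],[0,0,0,0,0,0,0.04]])

```text
clock: 14.6
tool_pos: [0.5346, -0.3702, 0.0179]
tool_rot: [-0.003, 0.747, 0.665, -0.001]
ft_force: [-0.3, 0.2, -1.8]
grip_width: 0.0558
gripper_force: 25.0
```

>>> jog_arm(series=[[0,0,0,0,0,0.002,0.04],[0,0,0,0,0,0,0.04]])

```text
clock: 14.8
tool_pos: [0.5344, -0.37, 0.0153]
tool_rot: [-0.003, 0.747, 0.665, -0.001]
ft_force: [-0.1, 0.4, -1.8]
grip_width: 0.0559
gripper_force: 25.0
```

>>> jog_arm(series=[[0,0,0,0,0,0.001,0.04],[0,0,0,0,0,0,0.04]])

```text
clock: 15.0
tool_pos: [0.5343, -0.37, 0.0142]
tool_rot: [-0.003, 0.747, 0.665, -0.001]
ft_force: [0.1, 0.2, -1.6]
grip_width: 0.0561
gripper_force: 25.0
```

>>> jog_arm(series=[[0,0,0,0,0,0.001,0.04],[0,0,0,0,0,0.001,0.04],[0,0,0,0,0,0,0.04]])

```text
clock: 15.3
tool_pos: [0.5344, -0.37, 0.0135]
tool_rot: [-0.003, 0.747, 0.665, -0.001]
ft_force: [-4.4, 3.7, 10.0]
grip_width: 0.0557
gripper_force: 25.0
```

Contact with the tray floor. Releasing and rising.

>>> jog_arm(series=[[0,0,0,0,0,0,0.08],[0,0,0,0,0,0,0.08],[0,0,0,0,0,0,0.08],[0,0,0,0,0,0,0.08],[0,0,0,0,0,-0.01,0.08],[0,0,0,0,0,-0.03,0.08],[0,0,0,0,0,-0.04,0.08],[0,0,0,0,0,-0.04,0.08],[0,0,0,0,0,-0.04,0.08],[0,0,0,0,0,-0.03,0.08]])

```text
clock: 16.3
tool_pos: [0.5357, -0.3709, 0.206]
tool_rot: [-0.002, 0.747, 0.665, -0.001]
ft_force: [-0.7, -0.7, -1.1]
grip_width: 0.08
gripper_force: 0.0
```

>>> jog_arm(series=[[0,0,0,0,0,0,0.08],[0,0,0,0,0,0,0.08]])

```text
clock: 16.5
tool_pos: [0.5354, -0.3707, 0.203]
tool_rot: [-0.003, 0.747, 0.665, -0.001]
ft_force: [-0.2, -0.4, -1.2]
grip_width: 0.0801
gripper_force: 0.0
```

```bash
python3 - <<'E'
from h import *
snap('side','s3.png');s=state()[2];print(s['clock'],s['ft_force'])
E
```

```text
16.55 [ 0.25333135 -0.25887313  0.50216169]
```

View pics/s3.png

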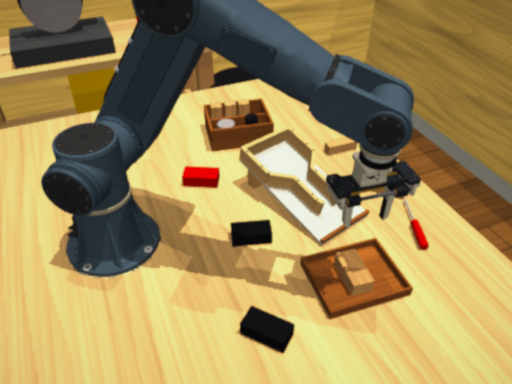

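The blank lies flat in the tray at (354,272), and the gripper is clear above it.

```bash
python3 -c "
from bench import order
print(order.finish_job())"
```

```text
the job is handed in; nothing more can be done
None
```

I pushed the blank up into the hopper, lifted it out from there, laid it flat in the reject tray and let go, then handed the job in at about 16.6 s.

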